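# Level the griddle and hold its sprung foot down

### The job

Lay the spirit level lengthwise on the middle of the griddle plate, in line with the adjusting knob, and let go of it. Then take hold of the knob above the griddle's sprung foot, push that end of the griddle down until the foot comes to its stop, and turn the knob until, with the foot pressed home, the bubble rests between the two black marks. Finish while still holding the knob and pressing it down, so that the lock nut could be tightened; do not drag the griddle about or disturb the bowl, bottle, tray and turner.

Things in the scene. Friction and masses are not known exactly. Their poses are not given: they have to be found in the camera images.
- griddle_top (a point): Middle of the upper face of the dark steel cooking plate, where the level goes. Plate 240 mm (x) by 320 mm (y), upper face 50 mm above the counter when level; lips 7 mm high along the long sides, at x = -117 and +117 mm. Axes: y along the plate towards the knob, z out of the plate. Feet: a full-width bar under y = -100 mm, one sprung adjustable foot under the knob at y = +230 mm from here.
- griddle: The griddle as a whole, about 3 kg, standing loose on the counter: origin 50 mm under the plate's upper face, 30 mm from point griddle_top towards the knob; y axis towards the knob. At the start the knob end is too high, by 3 to 10 mm even with its foot pressed home.
- knob: Levelling knob on a tab at the griddle's +y end, above the sprung foot; origin on its axis at the tab's upper face. Flat black flange of radius 34 mm, upper face 7 mm above the origin, on which fingertips may press; on it an upright metal grip bar 16 mm wide (x), 52 mm long (y), top 35 mm above the origin. It turns with the knob and sinks with the griddle end.
- knob_grip (a point): On the knob's axis, halfway up the grip bar (21 mm above the knob's origin; bar along y). Turning clockwise seen from above lowers the knob end 5.7 mm per rad, counter-clockwise raises it; it stays where left and is stiff (about 0.25 N m, more when pressed). Levelling takes 0.5 to 1.7 rad clockwise from the start.
- pad (a joint): Sprung travel of the foot under the knob: near 0 = sprung out (as it stands by itself), 0.004 m = pressed home on its stop. Pushing the knob down with about 6 to 13 N brings it to the stop; when let go it springs out and the griddle end rises 4 mm.
- level_mid (a point): Centre of the spirit level, halfway up its height. It is an aluminium bar 230 mm long (y), 24 mm wide (x), 34 mm high, 0.3 kg, with an open-faced vial on top (up to 43 mm above its underside) that has a white bubble 24 mm long between two black marks. It starts lying on the counter to the right of the griddle.
- bubble (a joint): How far the bubble stands from the middle of the vial, towards the level's +y end (m), between -0.034 and 0.034 (end stops). It moves to the higher end, 24 mm per degree (1.375 m per rad) of slope along the level, and takes about 1 s to settle. It lies between the marks within 0.006.
- bowl: White ceramic bowl, 110 mm across, bystander; origin under its centre.
- bottle: Empty upright squeeze bottle, 58 mm across, 155 mm high, bystander; origin under its centre.
- tray: Orange plastic tray, 160 x 240 x 25 mm, bystander; origin under its centre.
- turner: Wooden turner lying flat, 285 mm long, bystander; origin on the counter below its blade-side shaft.
Mind the look-alikes: they are no part of the job. Several things look just like the part that bears level_mid: the one meant starts farthest from the robot's base.

How it is judged:
On the way, in this order (a step that is already met when the one before it is completed fails the run):
1. the level lies lengthwise on the griddle plate, let go (contact force between level and griddle above 0.5 N and contact force between level and the fingers below 0.1 N and angle between the y axis of level_mid and the y axis of griddle, either way round below 0.3 rad and horizontal distance between level_mid and griddle_top below 0.06 m and angle between the z axis of level_mid and the z axis of griddle, either way round below 0.05 rad), for 0.2 s.
2. the fingers press the knob until the foot is on its stop (value of joint pad above 0.0033 m and contact force between knob and the fingers above 3 N), for 0.2 s.
At the end, for the whole second after the job is handed in: The level lies by itself on the plate, within 60 mm of its middle and within 0.3 rad of the griddle's length; the fingers hold the knob (over 3 N) with the sprung foot pressed home (travel over 3.3 mm of 4); the bubble stands within 6.5 mm of the middle; the griddle has moved less than 40 mm (all of step 1 and all of step 2 and contact force between level and the arm below 0.1 N and value of joint bubble between -0.0065 and 0.0065 m and distance of griddle from where it was at the start of the episode below 0.04 m); the arm keeps its last pose, push and grip.
It fails at once if a bystander is moved more than 30 mm (distance of any of bowl, bottle, tray, turner from where it was at the start of the episode above 0.03 m).
It fails at once if the griddle is dragged more than 60 mm (distance of griddle from where it was at the start of the episode above 0.06 m).
It also fails if it takes over 64 s, if anything falls off the work surface, if the arm or the gripper's body presses on something with over 40 N, if the wrist force passes 120 N, or if a joint passes its speed limit or range.

### The arm

A 6-joint arm with a two-finger parallel gripper is mounted at the origin on the work surface. World frame = base frame: x ahead of the robot, y to its left, z up, the work surface at z = 0. Lengths are in m, angles in rad, forces in N, time in s.
With the tool pointing down it reaches from about 0.35 to 0.85 m from the base axis. Payload 8.1 kg.
Tool frame: the origin (TCP) lies between the finger pads; the fingertips stand 8 mm ahead of it and the grasp point (between the pads) lies 11 mm behind it (robot.tip_reach is the y of the fingertips in the tool frame, in m); y points along the fingers, z is the direction in which the jaws open and shut, and the axes are right-handed (so a half turn about y gives the same grasp; the last joint's range is limited). The gripper opens to 93 mm and grips with 3 to 60 N. Pads are 15 mm wide; open, the fingers measure 128 mm over their backs; the gripper's body (75 mm by 188 mm) begins 65 mm behind the grasp point.
Start: joints at [-1.257, 0.13, 1.488, -0, 1.523, -0.085], TCP at [0.233, -0.553, 0.194] pointing down, gripper open.
Joint ranges: [-2.96, 2.96], [-0.89, 2.26], [0.02, 2.5], [-1.34, 4.48], [0, 2.73], [-2.66, 2.66]. Speed limits (rad/s): [2.39, 2.39, 2.79, 3.14, 3.14, 3.14].

### API

Orientations are given as a rotation vector (axis times angle).
In Python, from plant import robot gives the robot as it stands.
- The arm moves only by the tool carry_out, never from a script. Its argument "increments" is a list of rows, each an object with "linear": the shift along the tool's x, y, z in m, a list of three; "yaw": the turn about the tool's y in rad. A call has 1 to 5 rows; each row is the pose to reach, as a shift and turn from the pose measured when the call began, along the tool's axes at that moment; what a row does not reach only later rows make up. A row lasts 1/8 s, in which the tool goes at most 62.5 mm and 10.7 degrees, less where a joint would pass 70% of its speed; a pose out of reach is approached as far as the arm can. A call with a gripper value outside its range is refused whole. "gripper" is the opening, from 0 (shut) to 1 (fully open), set as the call begins (left out, the last holds). The fingers move at their own pace and stop on an object; "newtons" is the grip in N (left out, the last holds). Time passes only in rows, so rows that repeat a pose let the fingers close. It gives the time, the measured TCP pose, the force and the opening at its end, in the units of the state.
- robot.read_state(): the state, without advancing time (a new reading comes with each control period).
- robot.read_camera(name): name is "scene" or "side" or "wrist"; returns the picture (400x640x3 uint8, blue, green, red); there is no depth.
- robot.camera_params(name): a dict with "fov_y" (degrees; the focal length in pixels is half the picture's height over the tangent of half this angle, whatever the lens; pixels are square), "cx", "cy" (the principal point, pixels), "k1" (the pictures are not rectified: a ray, as slopes to the right and down, at radius r is drawn at 1 + k1 r^2 times it, then the intrinsics apply), "R" (3x3) and "t" (3): a world point X has camera coordinates R X + t. Camera axes: x right, y down, z forward; pixel columns grow to the right and rows downward; lengths in m; the calibration is good to about 2 mm. A picture is of the moment at which its call begins: read the wrist's pose just before it. camera_params takes no time and is no camera call; for the wrist camera it gives the pose at the moment of the call.
- robot.close_job(): hands the job in, once; it reports no verdict.
The state is a dict: "t": time; "q": joint angles; "dq": joint speeds; "joint_torque": joint torques, N m; "tool_pos": TCP position; "orientation": TCP orientation; "force": force on the tool from outside, world axes, zero at the start; "wrist_torque": the same for the moment, N m; "opening": finger opening in m.
Only numpy, scipy, OpenCV 4.12 (cv2) and the standard library are available. Lean on these libraries where they do the work, as an engineer would, in place of code of your own. Each camera call takes 0.05 s, during which the arm holds its last target.

## Working session

There is one attempt and no reset: what is moved stays moved. The work goes in short steps, Python scripts to look and compute and a tool call to move; the robot and the scene stay as the last step left them, time stands still between calls to the robot, and variables do not carry over. Pictures are saved under pics/ and viewed, and the job is handed in when it is done.

Besides the shell and the picture viewer there is one more tool, called as name(argument=value, ...) on one line, values as JSON. carry_out: Moves the arm, as the interface text tells. Its arguments: {"type":"object","properties":{"increments":{"type":"array","items":{"type":"object","properties":{"linear":{"type":"array","items":{"type":"number"}},"yaw":{"type":"number"}}}},"gripper":{"type":"number"},"newtons":{"type":"number"}},"required":["increments"]}

```bash
mkdir -p pics
cat > h.py <<'E'
import numpy as np, cv2
from plant import robot
from scipy.spatial.transform import Rotation as Ro
def K(p):
    f=200/np.tan(np.radians(p["fov_y"])/2); return f
def ray(p,u,v):
    f=K(p); d=np.array([(u-p["cx"])/f,(v-p["cy"])/f]); s=d.copy()
    for _ in range(30): s=d/(1+p["k1"]*(s@s))
    R=np.array(p["R"]);t=np.array(p["t"])
    w=R.T@np.array([s[0],s[1],1.]); return -R.T@t,w
def onz(p,u,v,z):
    c,w=ray(p,u,v); return c+w*(z-c[2])/w[2]
def proj(p,X):
    c=np.array(p["R"])@np.array(X)+np.array(p["t"]); s=c[:2]/c[2]
    s=s*(1+p["k1"]*(s@s)); return s*K(p)+[p["cx"],p["cy"]]
E
python3 - <<'E'
from h import *
s=robot.read_state(); print({k:np.round(v,3) for k,v in s.items()}); print(Ro.from_rotvec(s["orientation"]).as_matrix().round(3), robot.tip_reach)
for n in ["scene","side","wrist"]:
    p=robot.camera_params(n); print(n,p)
    cv2.imwrite(f"pics/{n}0.png",robot.read_camera(n))
E
```

```text
{'t': np.float64(0.0), 'q': array([-1.257,  0.131,  1.489, -0.   ,  1.523, -0.085]), 'dq': array([-0.001,  0.001, -0.002,  0.002, -0.   ,  0.   ]), 'joint_torque': array([ 1.0000e-03, -5.5984e+01, -4.9176e+01,  7.7000e-02,  3.5000e-02,
       -0.0000e+00]), 'tool_pos': array([ 0.233, -0.552,  0.193]), 'orientation': array([-0.405,  2.004, -2.001]), 'force': array([0.252, 0.22 , 0.405]), 'wrist_torque': array([ 0.03 , -0.013,  0.029]), 'opening': np.float64(0.093)}
[[-0.922 -0.001  0.388]
 [-0.388  0.002 -0.922]
 [-0.    -1.    -0.002]] 0.008
scene {'fov_y': 46.32536919362512, 'cx': 313.72222782400604, 'cy': 204.77695322282003, 'k1': -0.137226628508476, 'R': array([[-0.42832793,  0.90359063,  0.00769151],
       [ 0.65298226,  0.31539366, -0.68857897],
       [-0.62461936, -0.28991519, -0.72512057]]), 't': array([ 0.20335247, -0.30771311,  1.70607719])}
side {'fov_y': 52.28748252886163, 'cx': 318.21463427214115, 'cy': 199.09363356051404, 'k1': -0.005879556222404763, 'R': array([[-0.97266015, -0.23171226,  0.01554563],
       [-0.15289227,  0.58853514, -0.79388308],
       [ 0.17480329, -0.77455524, -0.60787169]]), 't': array([0.50874965, 0.11087613, 1.31297558])}
wrist {'fov_y': 59.47670638129959, 'cx': 316.667064476612, 'cy': 192.9514215442388, 'k1': -0.028798755452649337, 'R': array([[ 0.38819833, -0.92157395, -0.00187234],
       [-0.88451187, -0.37315536,  0.27998899],
       [-0.25872923, -0.10703516, -0.96000139]]), 't': array([-0.59851872, -0.03151621,  0.39125212])}
```

View pics/scene0.png

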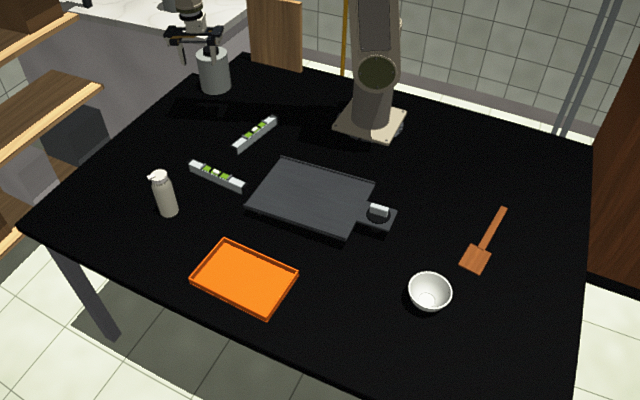

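View pics/side0.png

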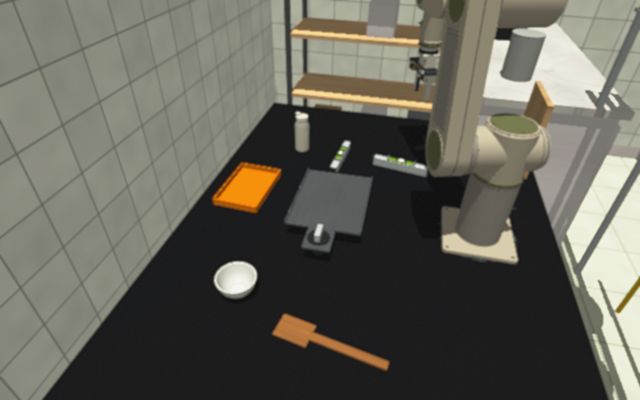

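View pics/wrist0.png

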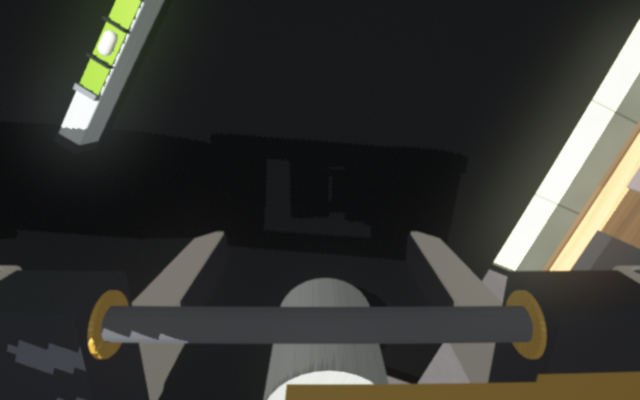

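Two candidates for the level appear in the scene view: A at (255,133), near the base, and B at (217,176), beside the griddle. In the side view A is at (400,165) and B at (341,155). I'll measure both.

Run:
```python
from h import *
P={n:robot.camera_params(n) for n in ["scene","side"]}
p=P["scene"]
for nm,pts in dict(A=[(234,148),(276,119)],B=[(191,164),(244,186)]).items():
    q=[onz(p,*a,0.034) for a in pts]; print(nm,np.round(q,3), np.linalg.norm(((q[0]+q[1])/2)[:2]))
for z,a in [(0.05,(283,158)),(0.05,(375,182)),(0.05,(345,238)),(0.05,(246,203)),(0.06,(378,210)),(.0,(195,200)),(0,(168,215))]: print(a,onz(p,*a,z).round(3))
for n,box in dict(scene=(180,100,420,250),side=(270,130,440,270)).items():
    im=cv2.imread(f"pics/{n}0.png"); x0,y0,x1,y1=box; c=im[y0:y1,x0:x1]; s=min(800/(x1-x0),600/(y1-y0))
    c=cv2.convertScaleAbs(c,alpha=1.7,beta=20)
    cv2.imwrite(f"pics/{n}0c.png",cv2.resize(c,None,fx=s,fy=s,interpolation=cv2.INTER_CUBIC)); print(n,s)
```

```text
A [[ 0.382 -0.337  0.034]
 [ 0.179 -0.289  0.034]] 0.4202140114404147
B [[ 0.509 -0.42   0.034]
 [ 0.522 -0.212  0.034]] 0.6050310009319907
(283, 158) [ 0.372 -0.157  0.05 ]
(375, 182) [0.349 0.145 0.05 ]
(345, 238) [0.59  0.147 0.05 ]
(246, 203) [ 0.594 -0.16   0.05 ]
(378, 210) [0.463 0.195 0.06 ]
(195, 200) [ 0.612 -0.338  0.   ]
(168, 215) [ 0.699 -0.376  0.   ]
scene 3.3333333333333335
side 4.285714285714286
```

View pics/scene0c.png

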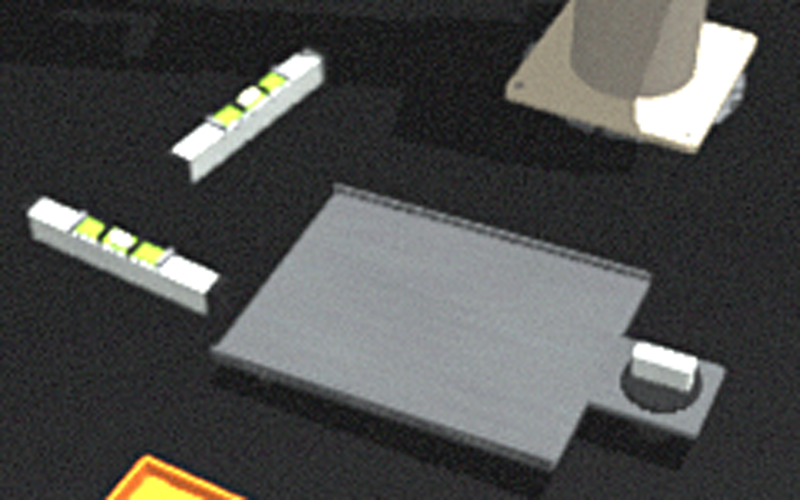

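View pics/side0c.png

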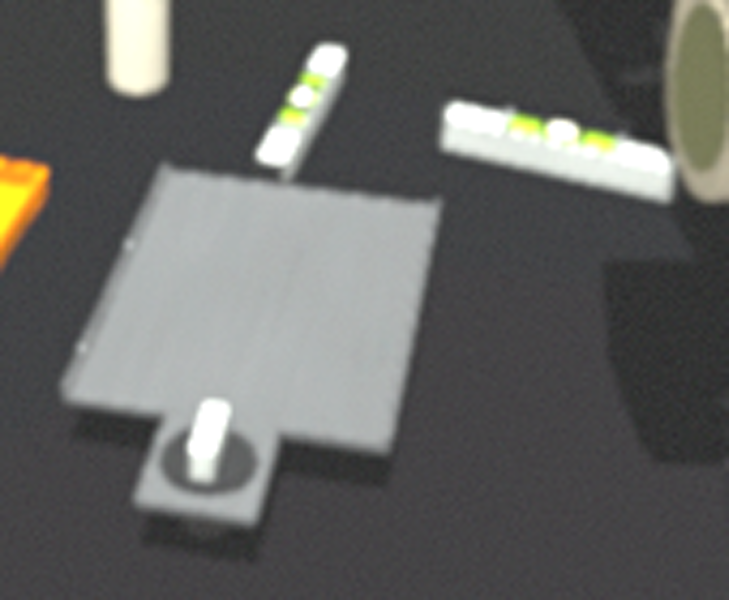

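Run:
```python
from h import *
P={n:robot.camera_params(n) for n in ["scene","side"]}
sc=lambda a:(a[0]/3.3333+180-.35,a[1]/3.3333+100-.35); sd=lambda a:(a[0]/4.2857+270-.35,a[1]/4.2857+130-.35)
def tri(a,b):
    A=[];B=[]
    for p,u in ((P["scene"],sc(a)),(P["side"],sd(b))):
        c,w=ray(p,*u); w/=np.linalg.norm(w); M=np.eye(3)-np.outer(w,w); A.append(M);B.append(M@c)
    x=np.linalg.lstsq(np.vstack(A),np.hstack(B),rcond=None)[0]; return x
for nm,a,b,z in [("Lfar",(37,204),(332,45),.034),("Lnear",(212,283),(272,162),.034),
 ("Lbub",(120,238),(303,97),.04),
 ("g -x-y",(335,188),(438,200),.055),("g -x+y",(648,275),(388,452),.062),("g +x+y",(552,465),(65,390),.062),("g+x-y",(215,350),(165,168),.055),
 ("tab -x",(722,370),(255,522),.058),("tab +x",(695,435),(135,500),.058),
 ("bar far -y",(634,350),(218,402),.095),("bar near +y",(692,368),(202,455),.095),("flange",(660,382),(208,461),.067)]:
    print(nm,tri(a,b).round(4), onz(P["scene"],*sc(a),z).round(4), onz(P["side"],*sd(b),z).round(4))
```

```text
Lfar [ 0.5007 -0.4264  0.0382] [ 0.4971 -0.4299  0.034 ] [ 0.5018 -0.4341  0.034 ]
Lnear [ 0.5166 -0.2185  0.0313] [ 0.5178 -0.2178  0.034 ] [ 0.5161 -0.2126  0.034 ]
Lbub [ 0.509  -0.3235  0.039 ] [ 0.5083 -0.3242  0.04  ] [ 0.509  -0.3194  0.04  ]
g -x-y [ 0.3642 -0.1719  0.0465] [ 0.3728 -0.1668  0.055 ] [ 0.3634 -0.1591  0.055 ]
g -x+y [0.355  0.1465 0.0483] [0.3628 0.1458 0.062 ] [0.356 0.169 0.062]
g +x+y [0.595  0.1503 0.052 ] [0.6027 0.1528 0.062 ] [0.5912 0.1615 0.062 ]
g+x-y [ 0.6002 -0.1626  0.0466] [ 0.6054 -0.1589  0.055 ] [ 0.5973 -0.1481  0.055 ]
tab -x [0.4327 0.2417 0.0474] [0.4409 0.2422 0.058 ] [0.4315 0.2544 0.058 ]
tab +x [0.5153 0.2452 0.0511] [0.5198 0.2452 0.058 ] [0.5139 0.2539 0.058 ]
bar far -y [0.4763 0.1727 0.0846] [0.4862 0.1754 0.095 ] [0.4737 0.1842 0.095 ]
bar near +y [0.4744 0.2241 0.0827] [0.4845 0.2255 0.095 ] [0.4718 0.2389 0.095 ]
flange [0.4756 0.1995 0.055 ] [0.4851 0.201  0.067 ] [0.4732 0.214  0.067 ]
```

The two levels lie 0.42 m (A) and 0.605 m (B) from the base, so B is the one meant: scene (217,176), centre near (0.509, -0.323). In the close crop it is a level with green vial and white bubble, right of the griddle. The griddle runs along world y with the knob near (0.475, 0.20). Moving above B.

carry_out(increments=[{"linear": [-0.344,0.06,-0.1055],"yaw": -1.096},{"linear": [-0.344,0.06,-0.1055],"yaw": -1.096},{"linear": [-0.344,0.06,-0.1055],"yaw": -1.096},{"linear": [-0.344,0.06,-0.1055],"yaw": -1.096},{"linear": [-0.344,0.06,-0.1055],"yaw": -1.096}], gripper=0.7, newtons=30)

```text
t: 0.78
tool_pos: [0.4703, -0.3534, 0.1419]
orientation: [-1.092, 1.376, -1.374]
force: [0.4, -0.6, 0.4]
opening: 0.0651
```

```bash
cat > rel.py <<'E'
import sys
from h import *
# target x y z, jaw angle(deg, world) -> tool increments
def rel(x,y,z,ang=None):
    s=robot.read_state(); R=Ro.from_rotvec(s["orientation"]).as_matrix()
    d=R.T@(np.array([x,y,z])-s["tool_pos"]); a=np.arctan2(R[1,2],R[0,2])
    yaw=0 if ang is None else -((ang-a+np.pi)%(2*np.pi)-np.pi)
    print("t",round(float(s["t"]),2),"pos",np.round(s["tool_pos"],4),"jaw",round(a,3),"F",np.round(s["force"],1),"op",round(float(s["opening"]),4),"-> lin",d.round(4),"yaw",round(yaw,3),"tilt",R[2].round(3))
if __name__=="__main__": rel(*map(float,sys.argv[1:]))
E
python3 rel.py 0.509 -0.3225 0.12 -0.077
python3 - <<'E'
from h import *
cv2.imwrite("pics/w1.png",robot.read_camera("wrist"))
E
```

```text
t 0.78 pos [ 0.4703 -0.3534  0.1419] jaw -0.228 F [ 0.4 -0.6  0.4] op 0.0651 -> lin [-0.0388  0.0219  0.0307] yaw -0.151 tilt [-0.001 -1.    -0.001]
```

View pics/w1.png

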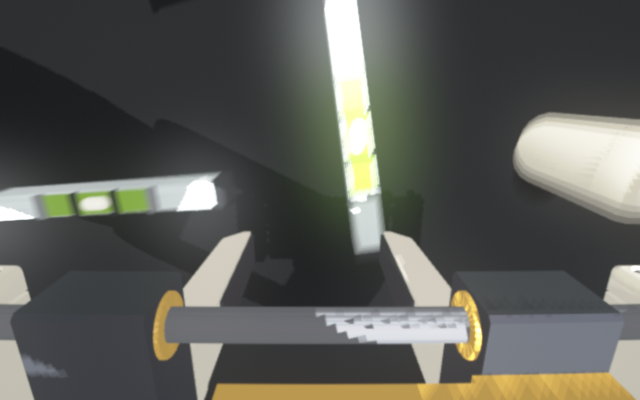

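The wrist view shows level B running up the middle, with its near end at (366,250) and bubble at (358,136). The look-alike is at the left, (95,200), and the bottle at the right.

carry_out(increments=[{"linear": [-0.039,0.022,0.031],"yaw": -0.15},{"linear": [-0.039,0.022,0.031],"yaw": -0.15},{"linear": [-0.039,0.022,0.031],"yaw": -0.15}])

```text
t: 1.2
tool_pos: [0.5131, -0.3155, 0.118]
orientation: [-1.173, 1.26, -1.253]
force: [-0.3, -0.9, 0.7]
opening: 0.065
```

```bash
python3 rel.py 0.509 -0.3225 0.016 -0.077
python3 - <<'E'
from h import *
p=robot.camera_params("wrist"); im=robot.read_camera("wrist"); cv2.imwrite("pics/w2.png",im)
print({k:p[k] for k in ("R","t")})
for q in [(0.509,-0.3225,.034),(0.5165,-.2185,.034),(.5007,-.4264,.034)]: print(proj(p,q).round(1))
E
```

```text
t 1.2 pos [ 0.5131 -0.3155  0.118 ] jaw -0.065 F [-0.3 -0.9  0.7] op 0.065 -> lin [ 0.0078  0.1019 -0.0036] yaw 0.012 tilt [-0.006 -1.    -0.   ]
{'R': array([[ 9.97849881e-01, -6.55406398e-02,  2.00150374e-04],
       [-6.30729268e-02, -9.59440100e-01,  2.74766266e-01],
       [-1.78163246e-02, -2.74188110e-01, -9.61511029e-01]]), 't': array([-0.53344182, -0.28014046,  0.24063028])}
[311.3 200.9]
[311.6  66.6]
[310.2 310.8]
```

View pics/w2.png

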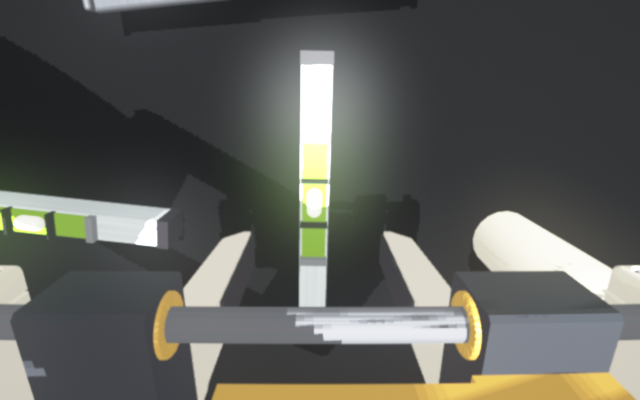

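The level is centred between the fingers at column 314; its far end is at (317,52) and its bubble at (314,203), between marks at rows 181 and 225. The bottle and the look-alike are clear of the fingers.

```bash
python3 - <<'E'
from h import *
p=robot.camera_params("wrist")
for a,z in [((317.5,52),.034),((317.5,65),.034),((313,290),.034),((314,203),.04),((315.,181),.043),((313.5,225),.043)]: print(a,onz(p,*a,z).round(4))
E
python3 rel.py 0.511 -0.322 0.016 -0.077
```

```text
(317.5, 52) [ 0.5216 -0.2094  0.034 ]
(317.5, 65) [ 0.521  -0.2185  0.034 ]
(313, 290) [ 0.5046 -0.4064  0.034 ]
(314, 203) [ 0.5112 -0.3235  0.04  ]
(315.0, 181) [ 0.5133 -0.3046  0.043 ]
(313.5, 225) [ 0.5096 -0.3413  0.043 ]
t 1.25 pos [ 0.513  -0.3163  0.1186] jaw -0.066 F [ 0.6 -0.5 -0.5] op 0.065 -> lin [ 0.0063  0.1025 -0.0017] yaw 0.011 tilt [-0.005 -1.     0.   ]
```

carry_out(increments=[{"linear": [0.0065,0.05,-0.002],"yaw": 0.018},{"linear": [0.0065,0.09,-0.002],"yaw": 0.018},{"linear": [0.0065,0.102,-0.002],"yaw": 0.018},{"linear": [0.0065,0.102,-0.002],"yaw": 0.018}])

```text
t: 1.75
tool_pos: [0.5101, -0.3228, 0.0169]
orientation: [-1.163, 1.275, -1.268]
force: [0.5, -0.7, 0.3]
opening: 0.065
```

carry_out(increments=[{"linear": [0,0,0],"yaw": 0},{"linear": [0,0,0],"yaw": 0},{"linear": [0,0,0],"yaw": 0},{"linear": [0,0,0],"yaw": 0}], gripper=0, newtons=35)

```text
t: 2.25
tool_pos: [0.5104, -0.3229, 0.0173]
orientation: [-1.163, 1.274, -1.269]
force: [-0.0, 0.3, 0.4]
opening: 0.0297
```

```bash
python3 rel.py 0.478 -0.016 0.14 0.025
```

```text
t 2.25 pos [ 0.5104 -0.3229  0.0173] jaw -0.086 F [-0.   0.3  0.4] op 0.0297 -> lin [-0.3036 -0.1212 -0.0585] yaw -0.111 tilt [-0.005 -1.     0.   ]
```

Still closing (30 mm); waiting a little, then lifting.

carry_out(increments=[{"linear": [0,0,0],"yaw": 0},{"linear": [0,0,0],"yaw": 0},{"linear": [0,0,0],"yaw": 0}])

```text
t: 2.62
tool_pos: [0.5103, -0.3229, 0.0172]
orientation: [-1.163, 1.274, -1.269]
force: [0.5, 0.6, 1.0]
opening: 0.0017
```

carry_out(increments=[{"linear": [0,-0.03,0],"yaw": 0},{"linear": [0,-0.08,0],"yaw": 0},{"linear": [0,-0.12,0],"yaw": 0},{"linear": [0,-0.12,0],"yaw": 0}])

```text
t: 3.12
tool_pos: [0.5127, -0.3254, 0.1422]
orientation: [-1.162, 1.267, -1.275]
force: [1.6, 0.6, -0.6]
opening: 0.0005
```

```bash
python3 rel.py 0.478 -0.100 0.14 0.025
```

```text
t 3.12 pos [ 0.5127 -0.3254  0.1422] jaw -0.086 F [ 1.6  0.6 -0.6] op 0.0005 -> lin [-0.2216  0.002  -0.0539] yaw -0.111 tilt [-0.001 -1.     0.007]
```

The fingers shut fully, so the level was not grasped. I'll look.

Run:
```python
from h import *
for n in ["wrist","scene","side"]:
    im=robot.read_camera(n); cv2.imwrite(f"pics/{n}3.png",im)
    if n!="wrist":
        x0,y0,x1,y1=dict(scene=(130,80,330,230),side=(270,90,470,240))[n]
        cv2.imwrite(f"pics/{n}3c.png",cv2.resize(im[y0:y1,x0:x1],None,fx=4,fy=4,interpolation=cv2.INTER_CUBIC))
```

```text
(no output)
```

View pics/wrist3.png

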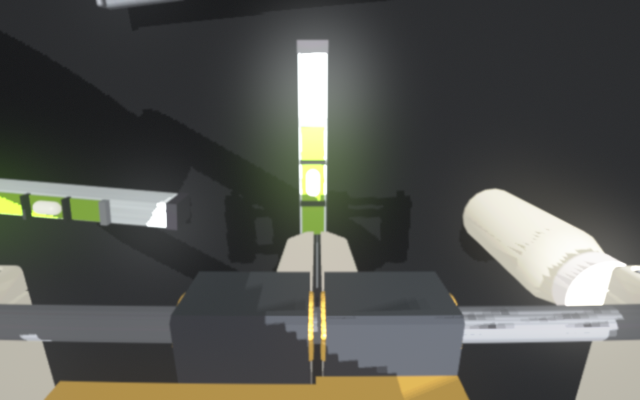

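View pics/scene3c.png

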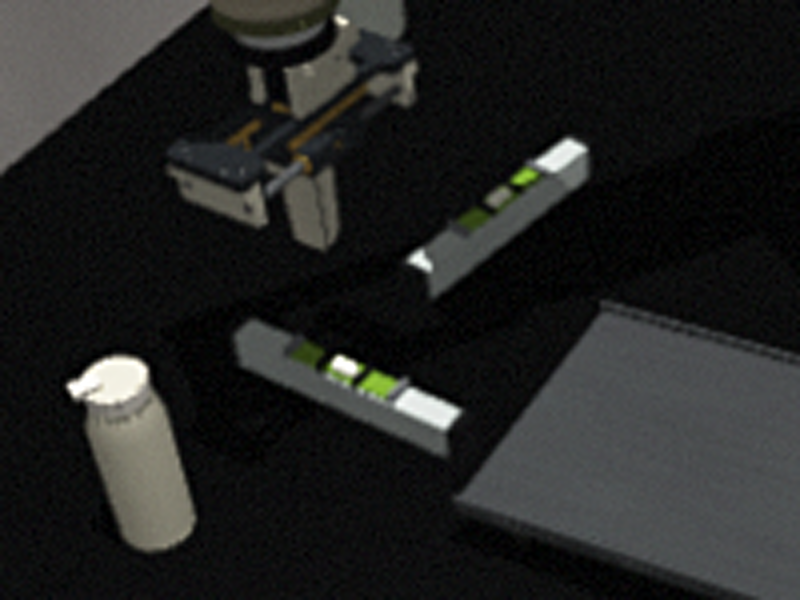

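View pics/side3c.png

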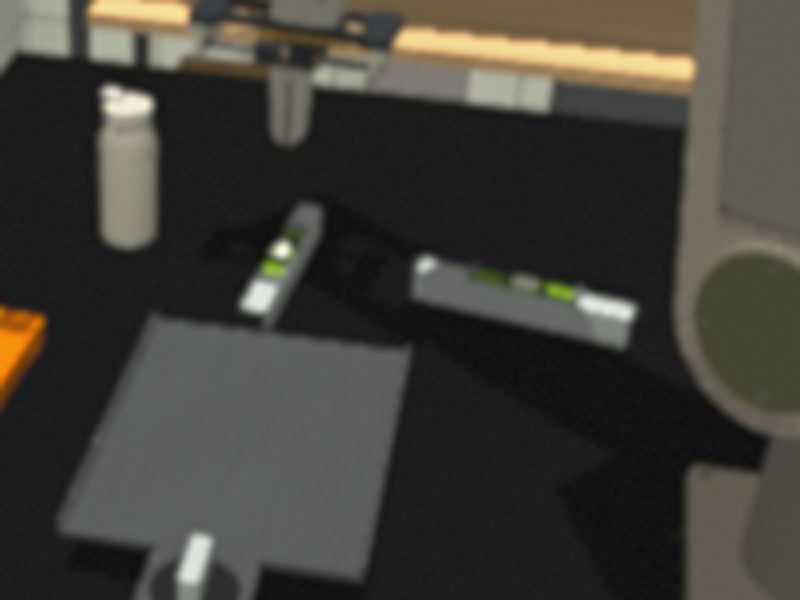

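Run:
```python
from h import *
p=robot.camera_params("wrist"); s=robot.read_state(); T=s["tool_pos"]
for a,z in [((313,40),.034),((313,52),.034),((313,183),.04),((312.5,162),.043),((312.5,203),.043)]: print(a,onz(p,*a,z).round(4))
tip=T-[0,0,.008]
print(T,"tip scene",(proj(robot.camera_params("scene"),tip)-[130,80])*4,"side",(proj(robot.camera_params("side"),tip)-[270,90])*4,"wrist",proj(p,tip),proj(p,T), proj(p,T+[0,0,.011]))
for n in ["scene","side"]:
  for X in [(0.5112,-.3235,.04),(.5112,-.3235,0.0)]: print(n,(proj(robot.camera_params(n),X)-dict(scene=[130,80],side=[270,90])[n])*4)
```

```text
(313, 40) [ 0.5176 -0.2054  0.034 ]
(313, 52) [ 0.5169 -0.2141  0.034 ]
(313, 183) [ 0.5077 -0.318   0.04  ]
(312.5, 162) [ 0.509  -0.2994  0.043 ]
(312.5, 203) [ 0.5058 -0.3346  0.043 ]
[ 0.50967522 -0.32309481  0.13606906] tip scene [326.46054512 278.82715798] side [285.86759219 168.44313161] wrist [315.49020246 226.79126136] [315.44068878 231.81907831] [315.36624046 239.38078281]
scene [341.33870047 366.7166577 ]
scene [348.44341847 403.80374544]
side [280.02425289 246.81696961]
side [278.1311989  280.91072664]
```

The level stays in place at scene crop (350,380); the wrist view has its bubble at (313,183). The fingertips appear at scene crop (320,247) and side crop (287,146), about 25 mm higher than the stated tip reach predicts. The fingers seem to have shut just above the level. I'll open, go down to a height that is safe either way, and check there.

carry_out(increments=[{"linear": [0,0,0],"yaw": 0},{"linear": [0,0,0],"yaw": 0},{"linear": [0,0,0],"yaw": 0},{"linear": [0,0,0],"yaw": 0},{"linear": [0,0,0],"yaw": 0}], gripper=0.7)

```text
t: 3.9
tool_pos: [0.5097, -0.3231, 0.1361]
orientation: [-1.163, 1.275, -1.267]
force: [0.3, -0.9, -0.7]
opening: 0.0459
```

```bash
python3 rel.py 0.5085 -0.319 0.012 -0.085
python3 - <<'E'
from h import *
T=robot.read_state()["tool_pos"]
im=robot.read_camera("side"); p=robot.camera_params("side")
im2=robot.read_camera("scene"); p2=robot.camera_params("scene")
out=[]
for i,q in ((im,p),(im2,p2)):
    u=proj(q,T).astype(int); x0,y0=max(u[0]-50,0),max(u[1]-60,0)
    c=cv2.resize(i[y0:y0+100,x0:x0+100],None,fx=4,fy=4,interpolation=cv2.INTER_CUBIC); c=cv2.convertScaleAbs(c,alpha=1.5,beta=30)
    for z,col in ((-.008,(0,0,255)),(0,(0,255,0)),(.011,(255,0,0)),(.02,(255,0,255))):
        w=(proj(q,T+[0,0,z])-[x0,y0])*4+2; cv2.circle(c,tuple(w.astype(int).tolist()),3,col,-1)
    out.append(c)
cv2.imwrite("pics/tip4.png",np.hstack(out))
E
```

```text
t 3.9 pos [ 0.5097 -0.3231  0.1361] jaw -0.086 F [ 0.3 -0.9 -0.7] op 0.0459 -> lin [-0.0032  0.1241 -0.0014] yaw -0.001 tilt [-0.006 -1.    -0.001]
```

View pics/tip4.png

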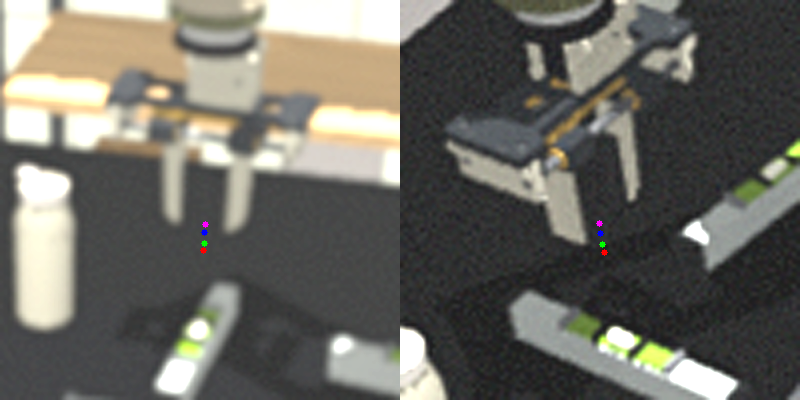

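Confirmed: the tips, at side (175,222)/(235,230) and scene (570,240)/(630,200), sit about 20 mm above the reported TCP, not 8 mm below it. Sideways they agree. So I work with tip = TCP + 20 mm, which puts the grasp near TCP z = -0.010, approached gently with force checks.

carry_out(increments=[{"linear": [-0.0035,0.05,-0.0015],"yaw": 0},{"linear": [-0.0035,0.1,-0.0015],"yaw": 0},{"linear": [-0.0035,0.126,-0.0015],"yaw": 0},{"linear": [-0.0035,0.126,-0.0015],"yaw": 0}])

```text
t: 4.5
tool_pos: [0.5064, -0.3172, 0.0074]
orientation: [-1.164, 1.28, -1.263]
force: [0.8, -0.4, -0.0]
opening: 0.0649
```

carry_out(increments=[{"linear": [0,0.006,0],"yaw": 0},{"linear": [0,0.012,0],"yaw": 0},{"linear": [0,0.015,0],"yaw": 0}])

```text
t: 4.88
tool_pos: [0.5068, -0.3174, -0.0071]
orientation: [-1.164, 1.279, -1.264]
force: [0.2, -0.2, 0.6]
opening: 0.0651
```

```bash
python3 rel.py 0.5085 -0.319 -0.010 -0.085
python3 - <<'E'
from h import *
T=robot.read_state()["tool_pos"]
im=robot.read_camera("side"); p=robot.camera_params("side")
im2=robot.read_camera("scene"); p2=robot.camera_params("scene")
out=[]
for i,q in ((im,p),(im2,p2)):
    u=proj(q,T).astype(int); x0,y0=max(u[0]-50,0),max(u[1]-60,0)
    c=cv2.resize(i[y0:y0+100,x0:x0+100],None,fx=4,fy=4,interpolation=cv2.INTER_CUBIC); c=cv2.convertScaleAbs(c,alpha=1.5,beta=30)
    out.append(c)
cv2.imwrite("pics/tip5.png",np.hstack(out))
E
```

```text
t 4.88 pos [ 0.5068 -0.3174 -0.0071] jaw -0.086 F [ 0.2 -0.2  0.6] op 0.0651 -> lin [0.0015 0.0029 0.0018] yaw -0.001 tilt [-0.008 -1.    -0.004]
```

View pics/tip5.png

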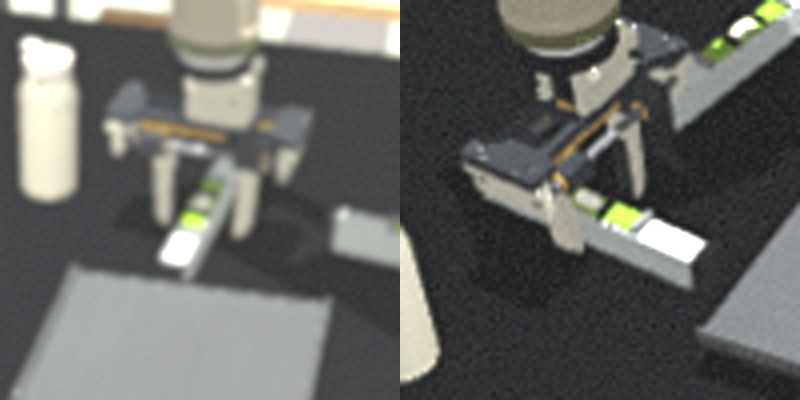

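At TCP z = -7 mm the fingers straddle the level with no contact force, which confirms the offset. Closing 2 mm lower.

carry_out(increments=[{"linear": [0,0.002,0.001],"yaw": 0},{"linear": [0,0.002,0.001],"yaw": 0},{"linear": [0,0.002,0.001],"yaw": 0},{"linear": [0,0.002,0.001],"yaw": 0},{"linear": [0,0.002,0.001],"yaw": 0}], gripper=0, newtons=35)

```text
t: 5.6
tool_pos: [0.5078, -0.3173, -0.0092]
orientation: [-1.164, 1.279, -1.264]
force: [1.0, -0.3, 0.4]
opening: 0.0235
```

carry_out(increments=[{"linear": [0,0,0],"yaw": 0},{"linear": [0,0,0],"yaw": 0}])

```text
t: 5.85
tool_pos: [0.5078, -0.3173, -0.0092]
orientation: [-1.164, 1.279, -1.264]
force: [0.7, 0.3, 0.0]
opening: 0.0239
```

carry_out(increments=[{"linear": [0,-0.03,0],"yaw": 0},{"linear": [0,-0.08,0],"yaw": 0},{"linear": [0,-0.12,0],"yaw": 0},{"linear": [0,-0.12,0],"yaw": 0}])

```text
t: 6.35
tool_pos: [0.5104, -0.32, 0.1147]
orientation: [-1.163, 1.273, -1.269]
force: [0.2, -1.0, -3.4]
opening: 0.0239
```

```bash
python3 rel.py 0.478 -0.100 0.12 0.025
```

```text
t 6.35 pos [ 0.5104 -0.32    0.1147] jaw -0.086 F [ 0.2 -1.  -3.4] op 0.0239 -> lin [-0.2164 -0.0043 -0.0511] yaw -0.111 tilt [-0.005 -1.     0.001]
```

The level is held: opening 24 mm, weight 3.4 N. Carrying it over the griddle, staying above 110 mm.

carry_out(increments=[{"linear": [-0.06,-0.005,-0.014],"yaw": -0.03},{"linear": [-0.11,-0.005,-0.026],"yaw": -0.055},{"linear": [-0.16,-0.005,-0.038],"yaw": -0.08},{"linear": [-0.21,-0.005,-0.05],"yaw": -0.11},{"linear": [-0.216,-0.005,-0.051],"yaw": -0.111}])

```text
t: 6.98
tool_pos: [0.4759, -0.0972, 0.118]
orientation: [-1.22, 1.193, -1.182]
force: [0.3, -0.2, -3.3]
opening: 0.0239
```

```bash
python3 rel.py 0.478 -0.016 0.10 0.025
python3 - <<'E'
from h import *
for n in ["wrist","side"]: cv2.imwrite(f"pics/{n}6.png",robot.read_camera(n))
E
```

```text
t 6.97 pos [ 0.4759 -0.0972  0.118 ] jaw 0.029 F [ 0.3 -0.2 -3.3] op 0.0239 -> lin [-0.081   0.0185  0.0044] yaw 0.004 tilt [-0.007 -1.    -0.002]
```

View pics/wrist6.png

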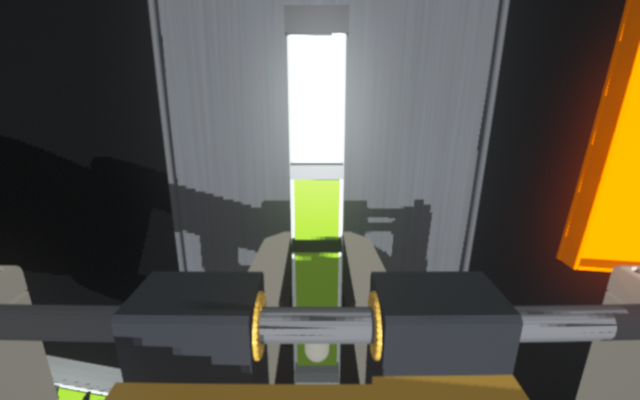

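View pics/side6.png

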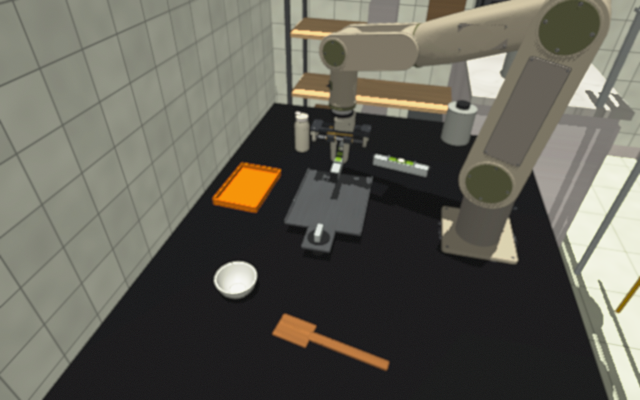

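The wrist view shows the level held between the lips. Its far end is at rows 10-35, and the lips run (155,0)-(182,270) and (503,0)-(465,270). Measuring offsets.

Run:
```python
from h import *
p=robot.camera_params("wrist"); s=robot.read_state(); T=s["tool_pos"]; top=T[2]+.0092+.034
for a in [(317,10),(317,35),(316.5,168)]: print("lvl",(onz(p,*a,top)-T).round(4))
for a,z in [((155,0),.06),((182,270),.056),((503,0),.06),((465,270),.056)]: print("lip",onz(p,*a,z).round(4))
```

```text
lvl [-0.0019  0.1088  0.0432]
lvl [-0.0017  0.0998  0.0432]
lvl [-0.0005  0.047   0.0432]
lip [0.3694 0.0344 0.06  ]
lip [ 0.3706 -0.1617  0.056 ]
lip [0.5952 0.0406 0.06  ]
lip [ 0.5994 -0.1557  0.056 ]
```

carry_out(increments=[{"linear": [-0.04,0.01,0.007],"yaw": 0.008},{"linear": [-0.085,0.03,0.009],"yaw": 0.008},{"linear": [-0.085,0.045,0.009],"yaw": 0.008},{"linear": [-0.085,0.05,0.009],"yaw": 0.008},{"linear": [-0.085,0.05,0.009],"yaw": 0.008}])

```text
t: 7.7
tool_pos: [0.4835, -0.0155, 0.0689]
orientation: [-1.215, 1.2, -1.192]
force: [-1.0, 0.5, -2.4]
opening: 0.024
```

```bash
python3 rel.py 0.482 -0.012 0.050 0.02
```

```text
t 7.7 pos [ 0.4835 -0.0155  0.0689] jaw 0.017 F [-1.   0.5 -2.4] op 0.024 -> lin [-0.0034  0.0189 -0.0014] yaw -0.003 tilt [-0.005 -1.    -0.002]
```

carry_out(increments=[{"linear": [-0.003,0.008,0],"yaw": -0.003},{"linear": [-0.003,0.014,-0.001],"yaw": -0.003},{"linear": [-0.003,0.018,-0.001],"yaw": -0.003},{"linear": [-0.003,0.02,-0.001],"yaw": -0.003}])

```text
t: 8.2
tool_pos: [0.4823, -0.0124, 0.0486]
orientation: [-1.217, 1.198, -1.19]
force: [-0.1, 0.0, -3.6]
opening: 0.0237
```

carry_out(increments=[{"linear": [0,0.001,0],"yaw": 0},{"linear": [0,0.002,0],"yaw": 0},{"linear": [0,0.003,0],"yaw": 0}])

```text
t: 8.57
tool_pos: [0.4824, -0.0124, 0.0457]
orientation: [-1.216, 1.198, -1.19]
force: [0.9, -0.2, -2.5]
opening: 0.0236
```

carry_out(increments=[{"linear": [0,0.001,0],"yaw": 0},{"linear": [0,0.002,0],"yaw": 0},{"linear": [0,0.003,0],"yaw": 0}])

```text
t: 8.95
tool_pos: [0.4824, -0.0124, 0.0426]
orientation: [-1.216, 1.198, -1.19]
force: [0.7, 0.8, -3.3]
opening: 0.0238
```

```bash
python3 - <<'E'
from h import *
im=robot.read_camera("side"); cv2.imwrite("pics/s7.png",cv2.resize(im[120:270,270:440],None,fx=4,fy=4,interpolation=cv2.INTER_CUBIC))
E
python3 rel.py 0.482 -0.012 0.050 0.02
```

```text
t 9.0 pos [ 0.4823 -0.0124  0.0425] jaw 0.02 F [ 0.7 -1.  -3.6] op 0.0237 -> lin [-0.0004 -0.0075 -0.0003] yaw 0.0 tilt [-0.005 -1.    -0.002]
```

View pics/s7.png

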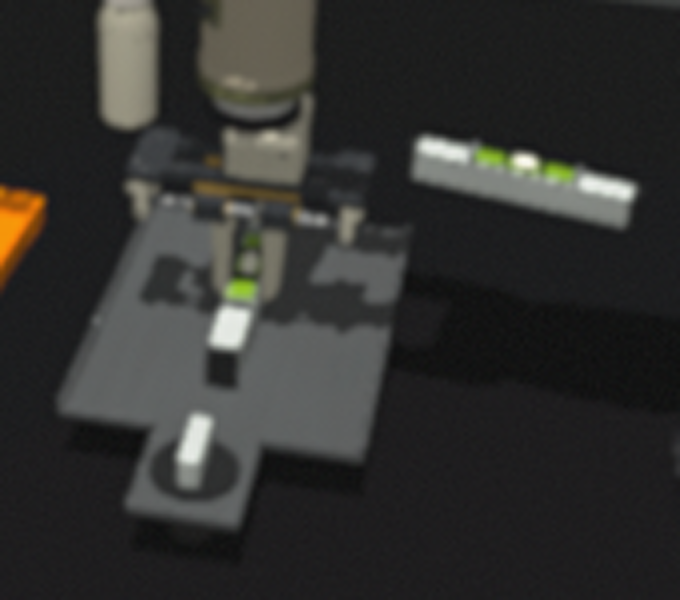

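The side view shows the level just above the plate, in line with the knob bar. Its near end is at (222,370). Lowering on.

carry_out(increments=[{"linear": [0,0.001,0],"yaw": 0},{"linear": [0,0.002,0],"yaw": 0},{"linear": [0,0.003,0],"yaw": 0}])

```text
t: 9.38
tool_pos: [0.4827, -0.0126, 0.0399]
orientation: [-1.216, 1.198, -1.191]
force: [0.2, -2.3, 0.9]
opening: 0.0241
```

carry_out(increments=[{"linear": [0,0.001,0],"yaw": 0},{"linear": [0,0.002,0],"yaw": 0},{"linear": [0,0.003,0],"yaw": 0}])

```text
t: 9.75
tool_pos: [0.4829, -0.0125, 0.0375]
orientation: [-1.216, 1.197, -1.191]
force: [-4.9, 0.5, 10.1]
opening: 0.0235
```

Contact (+10 N). Easing 1.5 mm and opening.

carry_out(increments=[{"linear": [0,-0.0015,0],"yaw": 0},{"linear": [0,-0.0015,0],"yaw": 0}])

```text
t: 10.0
tool_pos: [0.4829, -0.0124, 0.0389]
orientation: [-1.216, 1.197, -1.191]
force: [0.6, -2.1, 0.1]
opening: 0.0237
```

carry_out(increments=[{"linear": [0,0,0],"yaw": 0},{"linear": [0,0,0],"yaw": 0},{"linear": [0,0,0],"yaw": 0},{"linear": [0,0,0],"yaw": 0}], gripper=0.6)

```text
t: 10.5
tool_pos: [0.4829, -0.0123, 0.0389]
orientation: [-1.216, 1.197, -1.19]
force: [-0.4, 0.3, -0.6]
opening: 0.055
```

carry_out(increments=[{"linear": [0,-0.03,0],"yaw": 0},{"linear": [0,-0.08,0],"yaw": 0},{"linear": [0,-0.1,0],"yaw": 0},{"linear": [0,-0.1,0],"yaw": 0}])

```text
t: 11.0
tool_pos: [0.4846, -0.013, 0.1409]
orientation: [-1.213, 1.194, -1.193]
force: [-0.2, 0.8, -0.4]
opening: 0.056
```

```bash
python3 rel.py 0.476 0.199 0.12 0.02
python3 - <<'E'
from h import *
for n in ["wrist","side","scene"]:
    im=robot.read_camera(n); cv2.imwrite(f"pics/{n}8.png",im)
    if n!="wrist":
        x0,y0,x1,y1=dict(scene=(230,140,410,250),side=(270,150,400,270))[n]; c=im[y0:y1,x0:x1]
        cv2.imwrite(f"pics/{n}8c.png",cv2.resize(c,None,fx=4,fy=4,interpolation=cv2.INTER_CUBIC))
E
```

```text
t 11.0 pos [ 0.4846 -0.013   0.1409] jaw 0.02 F [-0.2  0.8 -0.4] op 0.056 -> lin [-0.2121  0.0218 -0.0044] yaw -0.0 tilt [-0.004 -1.     0.003]
```

View pics/wrist8.png

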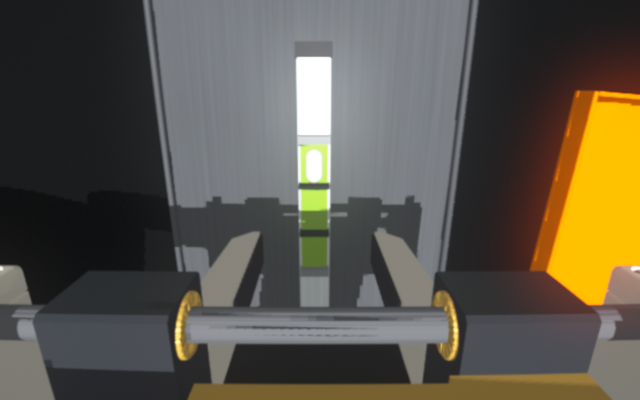

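View pics/scene8c.png

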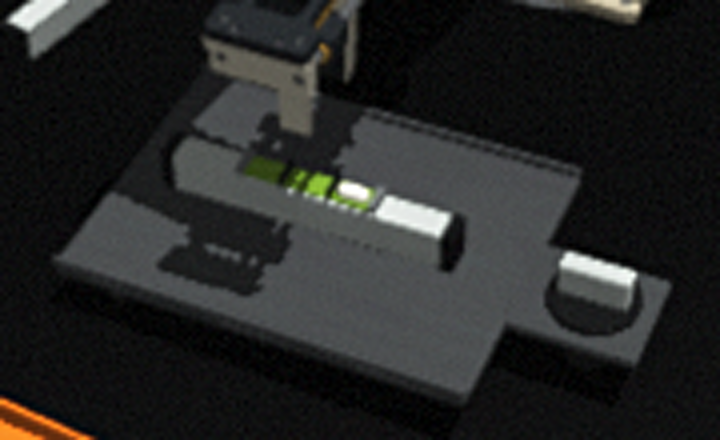

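View pics/side8c.png

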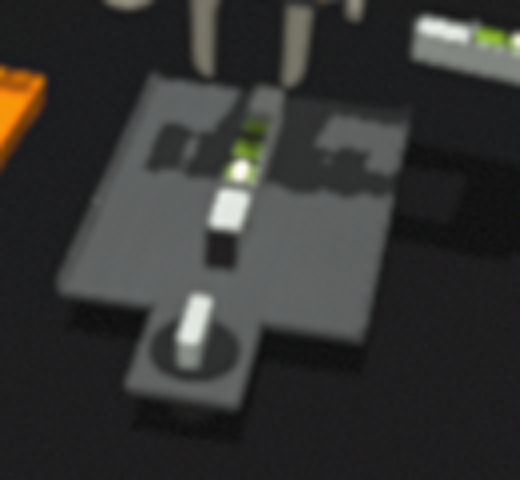

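The level lies free and flat on the plate in line with the knob. Its bubble is at the knob-end stop, at wrist (314,165), with the marks at rows 186 and 233. Going to the knob.

carry_out(increments=[{"linear": [-0.06,0,-0.002],"yaw": 0},{"linear": [-0.12,0.005,-0.004],"yaw": 0},{"linear": [-0.18,0.01,-0.0045],"yaw": 0},{"linear": [-0.212,0.01,-0.0045],"yaw": 0},{"linear": [-0.212,0.01,-0.0045],"yaw": 0}])

```text
t: 11.78
tool_pos: [0.4717, 0.2009, 0.1264]
orientation: [-1.221, 1.199, -1.186]
force: [-0.1, -0.4, -0.4]
opening: 0.0556
```

```bash
python3 rel.py 0.476 0.199 0.07 0.02
python3 - <<'E'
from h import *
p=robot.camera_params("wrist"); print(proj(p,(0.4755,.199,.083)))
for n in ["wrist","side"]:
    im=robot.read_camera(n); cv2.imwrite(f"pics/{n}9.png",im)
    if n!="wrist": cv2.imwrite(f"pics/{n}9c.png",cv2.resize(im[150:270,270:400],None,fx=4,fy=4,interpolation=cv2.INTER_CUBIC))
E
```

```text
t 11.78 pos [0.4717 0.2009 0.1264] jaw 0.023 F [-0.1 -0.4 -0.4] op 0.0556 -> lin [0.0023 0.0564 0.0046] yaw 0.003 tilt [-0.005 -1.    -0.006]
[321.17043592 210.72742413]
```

View pics/wrist9.png

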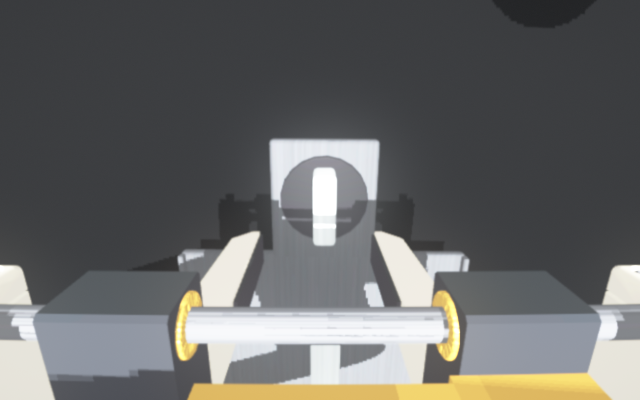

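View pics/side9c.png

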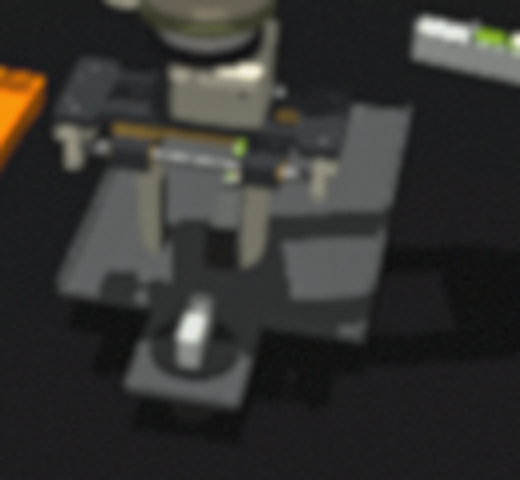

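The wrist view shows the knob flange as an ellipse centred near (324,197), with the bar top at (324,168)-(324,215).

Run:
```python
from h import *
p=robot.camera_params("wrist")
for z in (.055,.062): print(z,[onz(p,*a,z).round(4) for a in [(280,198),(368,198),(324,155),(324,241),(271,141),(378,141)]])
for z in (.083,.09): print(z,[onz(p,*a,z).round(4) for a in [(324.5,168),(324.5,215),(313,215),(336,215)]])
```

```text
0.055 [array([0.4442, 0.1968, 0.055 ]), array([0.5131, 0.1983, 0.055 ]), array([0.4777, 0.2315, 0.055 ]), array([0.4796, 0.1611, 0.055 ]), array([0.4378, 0.2413, 0.055 ]), array([0.5178, 0.243 , 0.055 ])]
0.062 [array([0.4449, 0.1989, 0.062 ]), array([0.512 , 0.2004, 0.062 ]), array([0.4776, 0.2327, 0.062 ]), array([0.4794, 0.1642, 0.062 ]), array([0.4387, 0.2422, 0.062 ]), array([0.5166, 0.2439, 0.062 ])]
0.083 [array([0.4778, 0.2274, 0.083 ]), array([0.4787, 0.1935, 0.083 ]), array([0.4705, 0.1933, 0.083 ]), array([0.4868, 0.1936, 0.083 ])]
0.09 [array([0.4776, 0.2289, 0.09  ]), array([0.4785, 0.196 , 0.09  ]), array([0.4706, 0.1958, 0.09  ]), array([0.4864, 0.1961, 0.09  ])]
```

carry_out(increments=[{"linear": [0.003,0.03,0.0065],"yaw": 0},{"linear": [0.003,0.06,0.0065],"yaw": 0},{"linear": [0.003,0.076,0.0065],"yaw": 0},{"linear": [0.003,0.078,0.0065],"yaw": 0}])

```text
t: 12.38
tool_pos: [0.4776, 0.195, 0.0477]
orientation: [-1.222, 1.202, -1.188]
force: [0.1, -0.6, 0.1]
opening: 0.0561
```

```bash
python3 rel.py 0.4785 0.198 0.0385 0.02
python3 - <<'E'
from h import *
im=robot.read_camera("wrist"); cv2.imwrite("pics/w10.png",im)
im=robot.read_camera("side");cv2.imwrite(f"pics/s10c.png",cv2.resize(im[150:270,270:400],None,fx=4,fy=4,interpolation=cv2.INTER_CUBIC))
E
```

```text
t 12.38 pos [0.4776 0.195  0.0477] jaw 0.02 F [ 0.1 -0.6  0.1] op 0.0561 -> lin [-0.0029  0.0092  0.001 ] yaw -0.0 tilt [-0.003 -1.    -0.008]
```

View pics/w10.png

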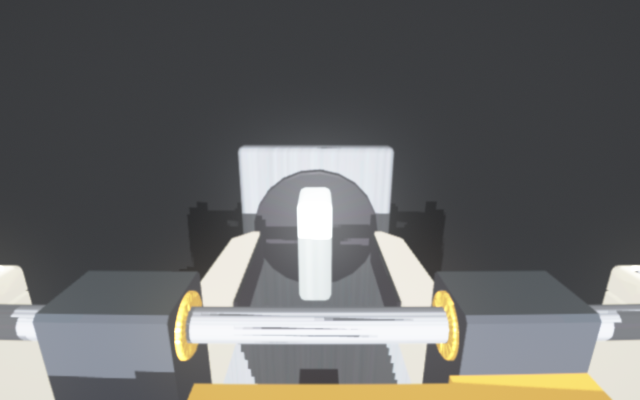

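View pics/s10c.png

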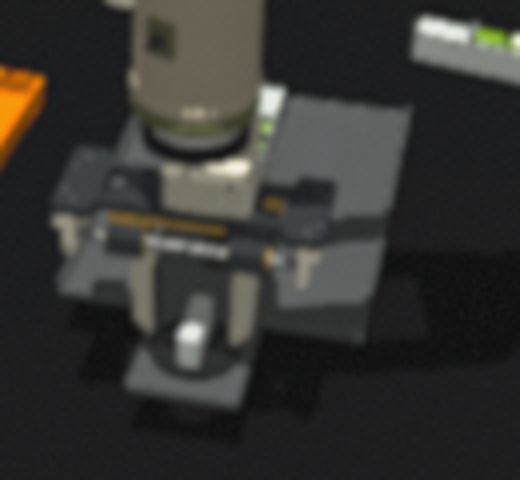

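The bar's top face spans rows 188-299 at column 315, centred between the fingers. Checking its centre along y.

```bash
python3 - <<'E'
from h import *
p=robot.camera_params("wrist")
for z in (.083,.087,.091): print(z,[onz(p,*a,z).round(4) for a in [(315,188),(315,299),(298,237),(333,237)]])
for z in (.055,.06): print(z,[onz(p,*a,z).round(4) for a in [(255,228),(378,228),(316,170),(240,148),(392,148)]])
E
python3 rel.py 0.478 0.2 0.0385 0.02
```

```text
0.083 [array([0.4784, 0.2314, 0.083 ]), array([0.4795, 0.1725, 0.083 ]), array([0.4707, 0.2066, 0.083 ]), array([0.4876, 0.207 , 0.083 ])]
0.087 [array([0.4784, 0.2325, 0.087 ]), array([0.4795, 0.1751, 0.087 ]), array([0.4709, 0.2084, 0.087 ]), array([0.4874, 0.2087, 0.087 ])]
0.091 [array([0.4785, 0.2336, 0.091 ]), array([0.4795, 0.1777, 0.091 ]), array([0.4711, 0.2101, 0.091 ]), array([0.4872, 0.2104, 0.091 ])]
0.055 [array([0.4448, 0.1995, 0.055 ]), array([0.5144, 0.2011, 0.055 ]), array([0.4787, 0.2338, 0.055 ]), array([0.4381, 0.2449, 0.055 ]), array([0.5187, 0.2466, 0.055 ])]
0.06 [array([0.4457, 0.2016, 0.06  ]), array([0.5135, 0.203 , 0.06  ]), array([0.4787, 0.2349, 0.06  ]), array([0.4392, 0.2457, 0.06  ]), array([0.5177, 0.2473, 0.06  ])]
t 12.47 pos [0.479  0.1958 0.0495] jaw 0.02 F [ 0.7  0.6 -0.9] op 0.0554 -> lin [-0.0041  0.011  -0.0008] yaw 0.0 tilt [-0.004 -1.    -0.005]
```

carry_out(increments=[{"linear": [-0.0055,0.003,0],"yaw": 0},{"linear": [-0.0055,0.006,0],"yaw": 0},{"linear": [-0.0055,0.007,0],"yaw": 0},{"linear": [-0.0055,0.008,0],"yaw": 0}])

```text
t: 12.98
tool_pos: [0.4788, 0.2014, 0.0415]
orientation: [-1.219, 1.2, -1.189]
force: [0.9, -0.6, 0.0]
opening: 0.0557
```

carry_out(increments=[{"linear": [0,0.001,0],"yaw": 0},{"linear": [0,0.002,0],"yaw": 0},{"linear": [0,0.002,0],"yaw": 0}])

```text
t: 13.35
tool_pos: [0.4787, 0.2014, 0.0394]
orientation: [-1.219, 1.2, -1.189]
force: [-0.3, -0.5, 0.1]
opening: 0.0558
```

carry_out(increments=[{"linear": [0,0.001,0],"yaw": 0},{"linear": [0,0.002,0],"yaw": 0},{"linear": [0,0.002,0],"yaw": 0}])

```text
t: 13.72
tool_pos: [0.4786, 0.2014, 0.0373]
orientation: [-1.22, 1.2, -1.189]
force: [-0.2, 0.2, 0.0]
opening: 0.0554
```

carry_out(increments=[{"linear": [0,0.001,0],"yaw": 0},{"linear": [0,0.001,0],"yaw": 0},{"linear": [0,0.001,0],"yaw": 0}])

```text
t: 14.1
tool_pos: [0.4788, 0.2014, 0.0365]
orientation: [-1.219, 1.2, -1.189]
force: [0.2, 0.4, 2.5]
opening: 0.0558
```

The tips touch the flange at TCP z of about 0.0368. Closing on the bar.

carry_out(increments=[{"linear": [0,-0.001,0],"yaw": 0},{"linear": [0,-0.001,0],"yaw": 0},{"linear": [0,-0.001,0],"yaw": 0},{"linear": [0,-0.001,0],"yaw": 0},{"linear": [0,-0.001,0],"yaw": 0}], gripper=0, newtons=50)

```text
t: 14.72
tool_pos: [0.4775, 0.2014, 0.037]
orientation: [-1.221, 1.201, -1.188]
force: [-6.3, -0.0, 3.2]
opening: 0.0158
```

carry_out(increments=[{"linear": [0,0,0],"yaw": 0},{"linear": [0,0,0],"yaw": 0}])

```text
t: 14.98
tool_pos: [0.4773, 0.2014, 0.037]
orientation: [-1.222, 1.202, -1.187]
force: [-2.9, 0.0, 2.1]
opening: 0.0157
```

carry_out(increments=[{"linear": [0,0.001,0],"yaw": 0},{"linear": [0,0.002,0],"yaw": 0},{"linear": [0,0.003,0],"yaw": 0},{"linear": [0,0.003,0],"yaw": 0}])

```text
t: 15.48
tool_pos: [0.4775, 0.2019, 0.0344]
orientation: [-1.221, 1.201, -1.187]
force: [-4.8, 2.5, 6.9]
opening: 0.0154
```

carry_out(increments=[{"linear": [0,0.001,0],"yaw": 0},{"linear": [0,0.002,0],"yaw": 0},{"linear": [0,0.002,0],"yaw": 0}])

```text
t: 15.85
tool_pos: [0.4775, 0.2022, 0.033]
orientation: [-1.221, 1.201, -1.187]
force: [-6.2, 1.4, 7.3]
opening: 0.0157
```

carry_out(increments=[{"linear": [0,0.001,0],"yaw": 0},{"linear": [0,0.002,0],"yaw": 0},{"linear": [0,0.002,0],"yaw": 0}])

```text
t: 16.23
tool_pos: [0.4779, 0.2024, 0.0326]
orientation: [-1.22, 1.201, -1.187]
force: [-9.3, -0.7, 16.7]
opening: 0.0156
```

carry_out(increments=[{"linear": [0,0.001,0],"yaw": 0},{"linear": [0,0.002,0],"yaw": 0},{"linear": [0,0.002,0],"yaw": 0}])

```text
t: 16.6
tool_pos: [0.4786, 0.2026, 0.0325]
orientation: [-1.22, 1.2, -1.187]
force: [-8.0, -1.5, 18.6]
opening: 0.0154
```

The foot is on its stop: z halted at 0.0325 after 4 mm of travel, and the force rose to 18 N. Turning clockwise (+yaw) while following down.

carry_out(increments=[{"linear": [0,0.002,0],"yaw": 0.1},{"linear": [0,0.0025,0],"yaw": 0.2},{"linear": [0,0.0035,0],"yaw": 0.3},{"linear": [0,0.004,0],"yaw": 0.4},{"linear": [0,0.0045,0],"yaw": 0.4}])

```text
t: 17.23
tool_pos: [0.4795, 0.203, 0.03]
orientation: [-1.005, 1.489, -1.478]
force: [-7.5, -0.3, 19.1]
opening: 0.016
```

```bash
cat > look.py <<'E'
import sys
from h import *
from rel import rel
rel(0.4785,0.202,0.03,0)
k=sys.argv[1]
a=robot.read_camera("scene")[130:250,230:410]; b=robot.read_camera("side")[150:260,290:400]
cv2.imwrite(f"pics/k{k}.png",np.hstack([cv2.resize(a,(660,440),interpolation=cv2.INTER_CUBIC)[:, :400] if 0 else cv2.resize(a,(450,300),interpolation=cv2.INTER_CUBIC),cv2.resize(b,(300,300),interpolation=cv2.INTER_CUBIC)]))
E
python3 look.py 1
```

```text
t 17.23 pos [0.4795 0.203  0.03  ] jaw -0.38 F [-7.5 -0.3 19.1] op 0.016 -> lin [ 0.0013 -0.     -0.0006] yaw -0.38 tilt [-0.004 -1.    -0.005]
```

View pics/k1.png

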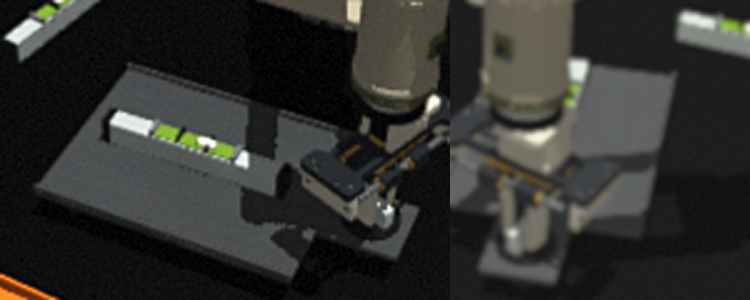

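The knob turned 0.4 rad, z fell 2.5 mm, and the bubble at k1 (205,142) has left its stop. Zooming in to measure it against the marks.

```bash
cat > bub.py <<'E'
import sys
from h import *
im=robot.read_camera("scene"); c=im[168:208,265:335]
cv2.imwrite(f"pics/b{sys.argv[1]}.png",cv2.resize(c,None,fx=10,fy=10,interpolation=cv2.INTER_CUBIC))
E
python3 bub.py 1
```

```text
(no output)
```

View pics/b1.png

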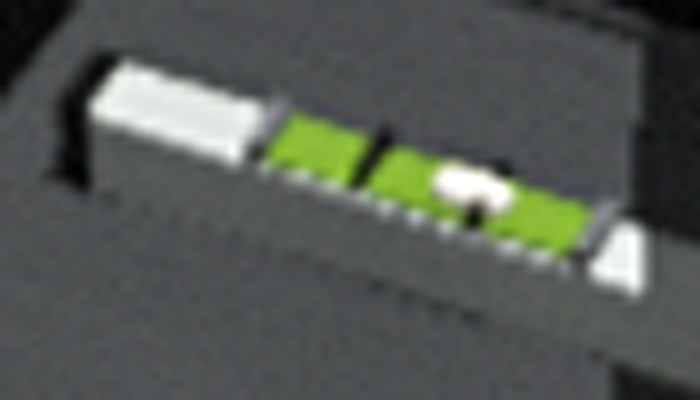

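Marks at (370,158) and (488,193), middle (429,176); the bubble is centred at (472,188), about 13 mm towards the knob and possibly still settling. Turning 0.3 rad more and waiting.

carry_out(increments=[{"linear": [0,0.002,0],"yaw": 0.1},{"linear": [0,0.003,0],"yaw": 0.2},{"linear": [0,0.0035,0],"yaw": 0.3},{"linear": [0,0.0035,0],"yaw": 0.3},{"linear": [0,0.0035,0],"yaw": 0.3}])

```text
t: 18.0
tool_pos: [0.4802, 0.203, 0.0283]
orientation: [-0.808, 1.695, -1.684]
force: [-7.9, -1.1, 17.1]
opening: 0.0157
```

carry_out(increments=[{"linear": [0,0.002,0],"yaw": 0},{"linear": [0,0.002,0],"yaw": 0},{"linear": [0,0.002,0],"yaw": 0},{"linear": [0,0.002,0],"yaw": 0},{"linear": [0,0.002,0],"yaw": 0}])

```text
t: 18.62
tool_pos: [0.4804, 0.2031, 0.0281]
orientation: [-0.807, 1.695, -1.684]
force: [-9.9, -0.5, 19.2]
opening: 0.016
```

carry_out(increments=[{"linear": [0,0.002,0],"yaw": 0},{"linear": [0,0.002,0],"yaw": 0},{"linear": [0,0.002,0],"yaw": 0},{"linear": [0,0.002,0],"yaw": 0},{"linear": [0,0.002,0],"yaw": 0}])

```text
t: 19.25
tool_pos: [0.4804, 0.2031, 0.028]
orientation: [-0.808, 1.695, -1.684]
force: [-12.4, -2.7, 21.2]
opening: 0.0158
```

```bash
python3 bub.py 2; python3 look.py 2
```

```text
t 19.3 pos [0.4804 0.2031 0.028 ] jaw -0.679 F [-12.5  -1.   21.8] op 0.0154 -> lin [ 0.0021 -0.002  -0.0008] yaw -0.679 tilt [-0.002 -1.    -0.005]
```

View pics/b2.png

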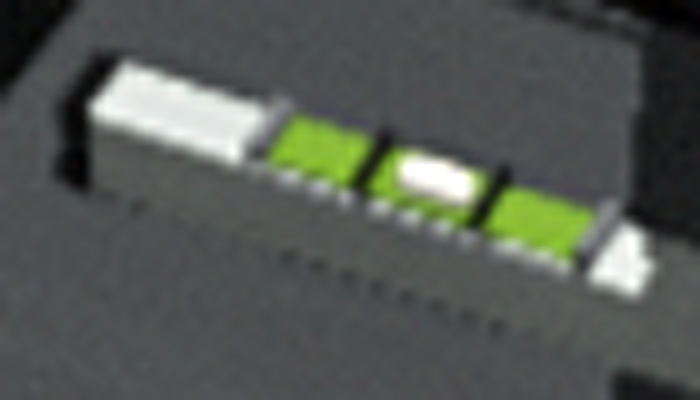

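View pics/k2.png

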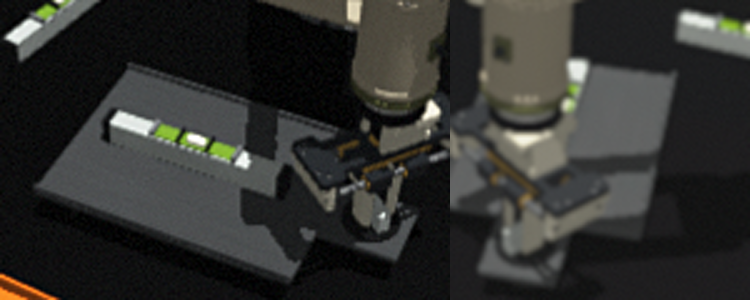

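The bubble at (437,178) stands between the marks (372,160) and (490,194), about 2 mm towards the knob. One small trim of 0.08 rad, then settle and recheck.

carry_out(increments=[{"linear": [0,0.002,0],"yaw": 0.05},{"linear": [0,0.0025,0],"yaw": 0.09},{"linear": [0,0.0025,0],"yaw": 0.09}])

```text
t: 19.77
tool_pos: [0.4806, 0.203, 0.0275]
orientation: [-0.742, 1.755, -1.745]
force: [-11.9, -2.5, 22.1]
opening: 0.0158
```

carry_out(increments=[{"linear": [0,0.002,0],"yaw": 0},{"linear": [0,0.002,0],"yaw": 0},{"linear": [0,0.002,0],"yaw": 0},{"linear": [0,0.002,0],"yaw": 0},{"linear": [0,0.002,0],"yaw": 0}])

```text
t: 20.4
tool_pos: [0.4806, 0.203, 0.0275]
orientation: [-0.742, 1.755, -1.745]
force: [-12.4, -1.8, 22.1]
opening: 0.0156
```

carry_out(increments=[{"linear": [0,0.002,0],"yaw": 0},{"linear": [0,0.002,0],"yaw": 0},{"linear": [0,0.002,0],"yaw": 0},{"linear": [0,0.002,0],"yaw": 0},{"linear": [0,0.002,0],"yaw": 0}])

```text
t: 21.02
tool_pos: [0.4806, 0.2031, 0.0275]
orientation: [-0.743, 1.755, -1.745]
force: [-13.8, -2.1, 23.4]
opening: 0.0158
```

```bash
python3 bub.py 3; python3 look.py 3
```

```text
t 21.07 pos [0.4806 0.203  0.0275] jaw -0.77 F [-12.7  -2.2  22.2] op 0.0155 -> lin [ 0.0022 -0.0025 -0.0008] yaw -0.77 tilt [-0.001 -1.    -0.005]
```

View pics/b3.png

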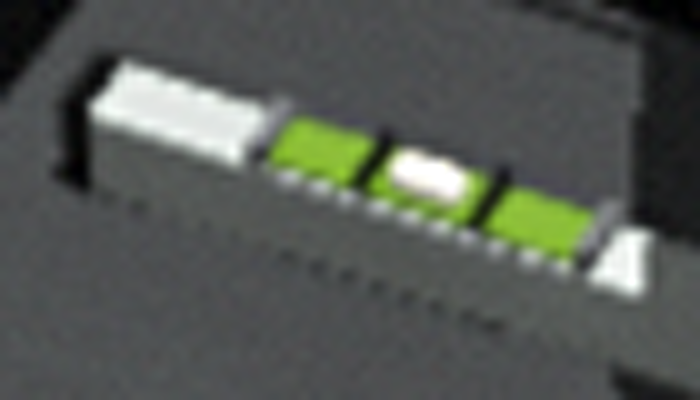

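View pics/k3.png

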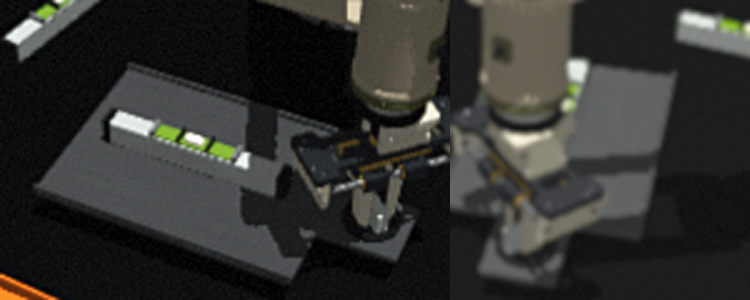

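The bubble is at (428,175), midway between the marks (middle at 431), and steady. The force is 22 N, above the 13 N needed for the stop. z has fallen 9.3 mm in all, which fits 4 mm of foot travel plus 0.79 rad at 5.7 mm/rad. Handing in.

```bash
python3 -c "
from h import *
robot.close_job(); s=robot.read_state(); print(s['t'],s['force'].round(1),s['opening'])"
```

```text
the job is handed in; nothing more can be done
the job is handed in; nothing more can be done
```

The job is handed in. The level farther from the base lies on the griddle plate in line with the knob, the sprung foot is pressed home, and the bubble rests between the marks. I finished holding the knob and pressing it down. The hand-in gave no verdict.

- **Level:** it was set down and released near the middle of the plate and lay flat when I looked. By my estimate it is within about 15 mm of the plate's middle.
- **Knob and foot:** I pressed the knob until the foot stopped after about 4 mm of travel, then turned it about 0.79 rad clockwise. At the last check the grip was 16 mm on the bar and the push was 22 N, above the 13 N needed for the stop.
- **Bubble:** after settling for over a second, it was within about 1 mm of the middle of the two marks in the scene camera.
- **Side force:** about 13 N of sideways force was on the tool at the end. The tool drifted about 3 mm while pressing and turning, and the griddle showed no visible shift.
- **Bystanders:** I brought the arm nowhere near the bowl, bottle, tray or turner. I did not measure their positions at the end.

**First grasp missed:** the fingertips turned out to be about 20 mm above the reported tool point, where the description puts them 8 mm below it. The fingers first closed just over the level and nudged it about 4 mm. I corrected for the offset from the camera views, and contact confirmed it.

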